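# Rebuild the banding wheel's bearing stack

### The job

The banding wheel in the art workshop has its head off: put its bearing stack back on the upright spindle, widest part first - the thrust washer, then the spacer, then the castellated bush, notches down - each fully home on the one below. The bush goes home only when its notches drop over the cross key near the spindle's foot, so feel for it by turning the bush. Let go of everything and leave the jar, the foil tray, the brush and the pastel box where they are.

Things in the scene. Friction and masses are not known exactly. Their poses are not given: they have to be found in the camera images.
- wheel_foot: foot of the banding wheel, fixed to the table: a dark cast round foot 130 mm across and 10 mm high at the rim, sloping up to a 50 mm wide neck from 30 mm up. Origin: centre of its underside, z up along the spindle; its yaw means nothing
- seat (a point): centre of the neck's flat top, 45 mm above the table, where the washer must lie; the spindle rises from here. Bright steel spindle, heights above this seat: 36 mm diameter from 0 to 9 mm, 28 mm diameter from 9 to 21 mm, 16 mm diameter from 21 to 53 mm; shoulders bevelled 1.5 mm
- key_center (a point): point on the spindle's axis at the height of the cross key's top, 26.5 mm above the seat. The key is a level steel bar, 26 mm long, 6 mm wide, centred on the spindle, standing 5.5 mm proud of the 28 mm shoulder. The spindle turns in the foot, but stiffly (0.4 N m): light pressing and turning do not carry it round. The key's heading differs every time and is not measured here
- spindle_tip (a point): centre of the spindle's top, 98 mm above the table and 53 mm above the seat; the last 5 mm taper to 9 mm diameter
- thrust_washer: flat plain steel ring, outside 58 mm, bore 39 mm, 10 mm thick, 70 g, lying flat on the table. Origin: centre of its underside, z up along its axis. Home: underside on the seat
- spacer: plain steel ring, outside 50 mm, bore 31 mm, 12 mm thick, 60 g, lying flat on the table. Origin: centre of its underside, z up. Home: underside 10 mm above the seat, on the washer
- castle_bush: castellated steel bush, outside 40 mm, bore 19 mm, 27 mm high, 120 g, standing notches down. Four notches 8.5 mm wide, 6 mm deep, across its lower rim, along its x and y axes. Origin: centre of its underside, z up. Home: underside 22 mm above the seat, on the spacer; unless a pair of notches is in line with the cross key (within about 5 degrees) it stands 4.5 mm higher, on the key
- jar: bystander: small glass jar with a white cap, 54 mm across, 75 mm high, about; origin under its centre
- foil_tray: bystander: open aluminium tray 146 by 206 mm, 41 mm high; origin under its centre
- brush: bystander: paint brush with a wooden handle, 220 mm long, 20 mm wide at the bristles, 12 mm thick, lying along its x axis
- pastels: bystander: grey box of coloured pastel sticks, 100 by 150 mm, 18 mm high; origin under its centre
There are look-alikes about, which are no part of the job. What is shaped like the castle_bush but brown is not meant. What is shaped like the spacer but turquoise is not meant.

How it is judged:
By the outcome, as a careful person would: the job done as asked, in the order asked, and still so for the second after the job is handed in, with the robot touching nothing.
It also fails if it takes over 67 s, if anything falls off the work surface, if the arm or the gripper's body presses on something with over 40 N, if the wrist force passes 120 N, or if a joint passes its speed limit or range.

### The arm

A 7-joint arm with a two-finger parallel gripper is mounted at the origin on the work surface. World frame = base frame: x ahead of the robot, y to its left, z up, the work surface at z = 0. Lengths are in m, angles in rad, forces in N, time in s.
With the tool pointing down it reaches from about 0.4 to 0.85 m from the base axis. Payload 6.9 kg.
Tool frame: the origin (TCP) lies midway between the tips of the shut fingers; the grasp point (between the pads) lies behind it (ctrl.pinch_z is the z of the grasp point in the tool frame, in m); z points along the fingers, y is the line along which they close (so a half turn about z gives the same grasp; the last joint's range is limited). The gripper opens to 85 mm and grips with 20 to 120 N. Pads are 22 mm wide; open, the fingers measure 114 mm over their backs; the gripper's body (76 mm by 85 mm) begins 54 mm behind the grasp point. The pads swing forward as they close: fully open they stand 13 mm farther back than shut.
Start: joints at [1.359, 0.507, -0.238, 1.5, 0.126, 1.149, -0.155], TCP at [0.195, -0.594, 0.231] pointing down, gripper open.
Joint ranges: [-3.08, 3.08], [-0.24, 2.05], [-1.43, 1.35], [0, 2.5], [-1.52, 4.66], [0.17, 1.96], [-2.89, 2.89]. Speed limits (rad/s): [2.39, 2.39, 3.14, 3.14, 3.14, 3.14, 3.14].

### API

Orientations are given as a unit quaternion [w, x, y, z].
In Python, from station import ctrl, get_state, vision, ticket, models gives the robot as it stands. Calls block until the motion is done:
- ctrl.movep(position, orientation): joint-space move of the TCP to a pose.
- ctrl.movel(position, frame=None, max_speed=0.15): straight line of the TCP; frame=None keeps the orientation; max_speed is the mean speed in m/s.
- ctrl.set_joints(angles): joint-space move.
- ctrl.ungrasp() and ctrl.close_gripper(force=None): open the fingers fully, or close them until they stop; force is the grip in N (None keeps the last).
- ctrl.pause(seconds).
- ctrl.ik(position, orientation): joint angles nearest the present ones, or None.
- get_state(): the state.
- vision.grab_frame(name): name is "scene" or "top"; returns (picture, depth): 420x560x3 uint8, blue, green, red; 420x560 float32, m along the optical axis (not along the pixel's ray), 0 where there is no reading.
- vision.camera_info(name): a dict with "mtx" (3x3 intrinsics, pixels), "dist_coeffs" ([k1, k2, p1, p2, k3] as OpenCV has them; the pictures are not rectified), "R" (3x3) and "t" (3): a world point X has camera coordinates R X + t. Camera axes: x right, y down, z forward; pixel columns grow to the right and rows downward; lengths in m; the calibration is good to about 2 mm. A picture is of the moment at which its call begins. camera_info takes no time and is no camera call.
A pose or a line that the arm cannot do raises ctrl.Unreachable and nothing moves.
- ticket.close_job(): hands the job in; it is judged then, once.
Trained networks look in the newest picture that a camera, given by its name, has taken for a name from the list of things; names that differ only in an ending like _2 or _b are one class to them, and where a whole thing is asked for, a point or a joint stands for the part that bears it (a point fixed in the world has none). Each returns a list of dicts, best first, with "p" (0 to 1); they miss things now and then, are a little off and sometimes report something else, mostly with a low value. They report only what shows in the picture. A call takes as long as a camera call. They do not tell look-alikes from the thing itself.
- models.recognise(camera, target): "point" ([column, row] in pixels, amid what is visible of it).
- models.masks_of(camera, target): "mask" (420x560 bool, what is visible of it) and "point" ([column, row] in pixels, amid what is visible of it).
The state is a dict: "time": time; "qpos": joint angles; "qd": joint speeds; "tau": joint torques, N m; "tcp_pos": TCP position; "eef_rot": TCP orientation; "contact_force": force on the tool from outside, world axes, zero at the start; "wrist_torque": the same for the moment, N m; "width": finger opening in m; "gripper_force": force on a finger pad.
Only numpy, scipy, OpenCV 4.12 (cv2) and the standard library are available. Lean on these libraries where they do the work, as an engineer would, in place of code of your own. Each camera call takes 0.05 s, during which the arm holds its last target. There are 200 camera calls.

## Working session

There is one attempt and no reset: what is moved stays moved. The work goes in short steps, each a Python script; the robot and the scene stay as the last script left them, time stands still between calls to the robot, and variables do not carry over. Pictures are saved under pics/ and viewed, at most 10 in all, crops included, and the job is handed in when it is done.

```bash
ls; mkdir -p pics
python3 - <<'E'
from station import ctrl, get_state, vision
import cv2,numpy as np
for n in("scene","top"):
    p,d=vision.grab_frame(n); cv2.imwrite(f"pics/{n}0.png",p); np.save(f"pics/{n}0.npy",d)
    i=vision.camera_info(n); R=np.array(i["R"]);print(n,i["mtx"],i["dist_coeffs"],"C",-R.T@np.array(i["t"]),R[2])
s=get_state();print(s,ctrl.pinch_z)
E
```

```text
pics
scene [[473.43616554   0.         286.22743406]
 [  0.         473.43616554 209.42102613]
 [  0.           0.           1.        ]] [-0.07121322  0.          0.          0.          0.        ] C [ 1.16803193 -0.64071087  0.63672886] [-0.61369865  0.56710473 -0.5493325 ]
top [[441.28101844   0.         281.91303528]
 [  0.         441.28101844 211.67876791]
 [  0.           0.           1.        ]] [-0.09651935  0.          0.          0.          0.        ] C [ 0.38101961 -0.10326358  1.16161125] [ 0.16453025 -0.00301157 -0.98636744]
{'time': 0.1, 'qpos': array([ 1.35850927,  0.50826395, -0.23753272,  1.50101488,  0.12569155,
        1.14890728, -0.15481785]), 'qd': array([ 1.33949699e-03, -2.35107213e-03, -1.16187001e-03, -2.77401841e-04,
       -9.20965087e-04, -1.75423250e-03, -1.80110175e-05]), 'tau': array([-4.99216374e-03, -6.21843338e+01, -2.19470054e+00, -2.50208545e+01,
        1.25486162e-02,  7.81515118e-03, -1.21678983e-05]), 'tcp_pos': array([ 0.1950854 , -0.59330549,  0.23051653]), 'eef_rot': array([-7.91441269e-04,  9.87403479e-01,  1.58220491e-01, -1.36520063e-04]), 'contact_force': array([ 0.18156206,  0.50594111, -0.5907835 ]), 'wrist_torque': array([ 0.00745711, -0.03903477, -0.01335796]), 'gripper_force': 0.0, 'width': 0.08570155822131525} -0.0187
```

View pics/top0.png

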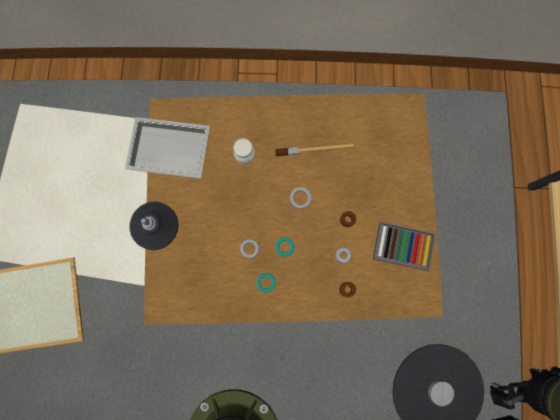

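View pics/scene0.png

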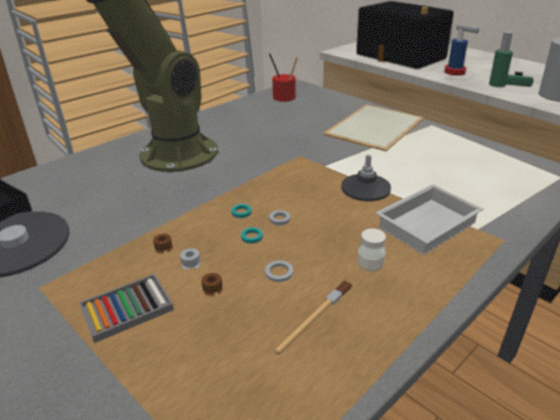

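Top view: washer at (300,197), grey spacer (250,248), grey bush (343,255), foot (153,226) with spindle tip (148,222). Brown and turquoise look-alikes sit close to the spacer and bush. Scene view agrees: washer (279,270), spacer (280,217), bush (190,257), foot (366,185). Next I'll fit known profiles to the masks.

```bash
cat > h.py <<'E'
from station import ctrl, get_state, vision, ticket, models
import cv2, numpy as np
from scipy.optimize import least_squares
PROF=dict(thrust_washer=[(29,0),(29,10)],spacer=[(25,0),(25,12)],castle_bush=[(20,0),(20,27)],
 wheel_foot=[(65,0),(65,10),(25,30),(25,45),(18,45),(18,54),(14,54),(14,66),(8,66),(8,93),(4.5,98)])
SP=PROF['wheel_foot'][4:]
def proj(cam,P):
    i=vision.camera_info(cam)
    return cv2.projectPoints(np.asarray(P,float),cv2.Rodrigues(np.array(i['R']))[0],np.array(i['t'],float),np.array(i['mtx']),np.array(i['dist_coeffs'],float))[0][:,0]
def render(cam,xy,prof,z0=0,S=8):
    a=np.linspace(0,2*np.pi,48,endpoint=False); m=np.zeros((420*S,560*S),np.uint8)
    cs=[proj(cam,np.c_[xy[0]+r/1e3*np.cos(a),xy[1]+r/1e3*np.sin(a),np.full(48,z0+z/1e3)]) for r,z in prof]
    for c0,c1 in zip(cs,cs[1:]):
        h=cv2.convexHull(((np.r_[c0,c1]+.5)*S*16).astype(np.int32)); cv2.fillConvexPoly(m,h,1,shift=4)
    return m
def cen(m,S=1):
    M=cv2.moments(m,True); return np.array([M['m10'],M['m01']])/M['m00']/S-(.5 if S>1 else 0)
def fit(cam,mask,prof,xy,z0=0):
    m=np.zeros((420,560),np.uint8); c,_=cv2.findContours(mask.astype(np.uint8),cv2.RETR_EXTERNAL,cv2.CHAIN_APPROX_NONE)
    cv2.drawContours(m,[max(c,key=cv2.contourArea)],-1,1,-1); o=cen(m); xy=np.array(xy,float)
    for _ in range(4):
        f=lambda q:cen(render(cam,q,prof,z0),8)
        b=f(xy); J=np.c_[(f(xy+[.004,0])-b)/.004,(f(xy+[0,.004])-b)/.004]; xy=xy+np.linalg.solve(J,o-b)
    r=cv2.resize(render(cam,xy,prof,z0)*255,(560,420),interpolation=cv2.INTER_AREA)>127
    return xy,(r&(m>0)).sum()/(r|(m>0)).sum()
def unproj(cam,px,z):
    i=vision.camera_info(cam);R=np.array(i['R']);C=-R.T@np.array(i['t'])
    u=cv2.undistortPoints(np.array([[px]],float),np.array(i['mtx']),np.array(i['dist_coeffs']))[0,0]
    d=R.T@np.r_[u,1]; return (C+d*(z-C[2])/d[2])[:2]
def q(psi): return [0,np.cos(psi/2),np.sin(psi/2),0]
E
python3 - <<'E'
from h import *
px=dict(top=dict(thrust_washer=(300,197),spacer=(250,248),castle_bush=(343,255),wheel_foot=(153,226)),
 scene=dict(thrust_washer=(279,270),spacer=(280,217),castle_bush=(190,257),wheel_foot=(366,185)))
for cam in px:
  for n,p in px[cam].items():
    L=models.masks_of(cam,n)
    L=[l for l in L if np.hypot(*(np.array(l['point'])-p))<15]
    if not L: print(cam,n,'none');continue
    m=L[0]['mask']
    print(cam,n,L[0]['p'],m.sum(),fit(cam,m,PROF[n],unproj(cam,p,.01)))
# spindle-only fit, bright pixels on the foot
for cam in px:
    I,_=vision.grab_frame(cam); g=I.min(2); x,y=map(int,px[cam]['wheel_foot'])
    m=np.zeros_like(g); m[y-28:y+16,x-18:x+18]=(g[y-28:y+16,x-18:x+18]>75)
    n,l,st,c=cv2.connectedComponentsWithStats(m); print(cam,'comps',st[1:].tolist())
    cv2.imwrite(f'pics/sp_{cam}.png',cv2.resize(I[y-45:y+30,x-45:x+45],None,fx=5,fy=5,interpolation=cv2.INTER_NEAREST))
a=cv2.imread('pics/sp_top.png');b=cv2.imread('pics/sp_scene.png');cv2.imwrite('pics/sp.png',cv2.resize(np.hstack([a,b]),(800,333)))
for n,p in dict(jar=(243,150),foil_tray=(168,150)).items(): print(n,unproj('top',p,.04))
E
```

```text
top thrust_washer 0.76 172 (array([ 0.61577161, -0.15443586]), np.float64(0.887434554973822))
top spacer 0.51 160 (array([ 0.47454676, -0.02245992]), np.float64(0.9057239057239057))
top castle_bush 0.72 159 (array([ 0.46261112, -0.2656705 ]), np.float64(0.8837209302325582))
top wheel_foot 0.55 1871 (array([0.52791022, 0.23438888]), np.float64(0.9826224328593997))
scene thrust_washer 0.73 398 (array([ 0.61577863, -0.15550773]), np.float64(0.9529190207156308))
scene spacer 0.56 259 (array([ 0.478921  , -0.02426953]), np.float64(0.9381443298969072))
scene castle_bush 0.55 357 (array([ 0.4648231 , -0.26879628]), np.float64(0.9270833333333334))
scene wheel_foot 0.58 1346 (array([0.53131231, 0.22928167]), np.float64(0.9246624022743426))
top comps [[135, 198, 13, 14, 111], [141, 216, 15, 14, 156], [135, 241, 1, 1, 1]]
scene comps [[348, 157, 36, 23, 711], [378, 183, 1, 1, 1], [383, 182, 1, 1, 1], [378, 185, 1, 1, 1], [381, 184, 1, 1, 1], [383, 184, 1, 1, 1], [375, 186, 9, 11, 51], [374, 190, 1, 1, 1], [348, 197, 8, 4, 16], [381, 200, 3, 1, 3]]
jar [7.30414175e-01 6.56737748e-04]
foil_tray [0.7254775  0.20027122]
```

View pics/sp.png

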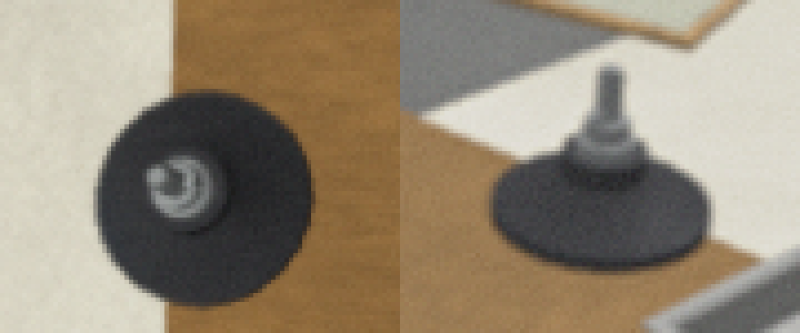

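```bash
cat >> h.py <<'E'
def ln(p,v=.2,f=None): ctrl.movel(list(p),f,max_speed=v)
def st(tag):
    s=get_state(); print(tag,round(s['time'],2),'tcp',s['tcp_pos'].round(4),'F',s['contact_force'].round(1),'T',s['wrist_torque'].round(2),'w',round(s['width'],4),'g',round(s['gripper_force'],1),'j7',round(s['qpos'][6],2)); return s
def pick(xy,z,psi1,psi2,lift=.16):
    ctrl.movep([*xy,.09],q(psi1)); ln([*xy,z],.15); ctrl.close_gripper(20); st('g1')
    ctrl.ungrasp(); ln([*xy,z+.001],.1,q(psi2)) if False else ctrl.movep([*xy,z+.001],q(psi2))
    ctrl.close_gripper(40); st('g2'); ln([*xy,lift],.25); st('lifted')
E
python3 - <<'E'
from h import *
I,_=vision.grab_frame('top'); m=np.zeros((420,560),np.uint8); m[216:230,141:156]=I.min(2)[216:230,141:156]>75
print(fit('top',m,SP,(.528,.234)))
st('0')
for p,psi in (((.6157,-.155),.3),((.6157,-.155),.3+np.pi/2),((.6157,-.155),.3-np.pi/2),((.529,.232),.3),((.529,.232),-1.27),((.477,-.0235),-.5),((.4635,-.267),0.)):
    j=ctrl.ik([*p,.0],q(psi)); print(p,round(psi,2),None if j is None else np.round(j,2))
E
```

```text
(array([0.52802008, 0.23457526]), np.float64(0.96))
0 0.65 tcp [ 0.1953 -0.5937  0.2313] F [ 0.2 -0.5  0.4] T [ 0.07 -0.01  0.02] w 0.0853 g 0.0 j7 -0.15
(0.6157, -0.155) 0.3 [ 0.39  0.78 -0.3   1.71  0.33  0.7  -1.36]
(0.6157, -0.155) 1.87 [ 0.55  0.83 -0.59  1.71  0.62  0.8  -0.04]
(0.6157, -0.155) -1.27 [ 0.14  0.77  0.12  1.72 -0.13  0.66 -2.51]
(0.529, 0.232) 0.3 [-0.23  0.73 -0.35  1.87  0.41  0.61 -2.12]
(0.529, 0.232) -1.27 [ 0.2   1.04 -1.23  1.87  1.11  1.13  1.97]
(0.477, -0.0235) -0.5 [ 0.07  0.62 -0.11  2.14  0.17  0.39 -2.24]
(0.4635, -0.267) 0.0 [ 0.58  0.67 -0.16  1.99  0.21  0.5  -1.31]
```

Run:
```python
from h import *
pick((.6157,-.155),-.0025,.3,.3+np.pi/2)
X=(.529,.233)
ctrl.movep([*X,.16],q(.3+np.pi/2)); st('above')
for c in('top','scene'):
    I,_=vision.grab_frame(c); cv2.imwrite(f'pics/w_{c}.png',I)
a=cv2.imread('pics/w_top.png')[170:280,90:220];b=cv2.imread('pics/w_scene.png')[90:200,300:430]
cv2.imwrite('pics/w.png',cv2.resize(np.hstack([a,b]),(800,338)))
```

```text
g1 4.04 tcp [ 0.6164 -0.1551 -0.001 ] F [-0.7 -0.1  6.1] T [0.02 0.29 0.02] w 0.0571 g 20.2 j7 -1.39
g2 5.97 tcp [ 0.6158 -0.1548 -0.0009] F [-1.2 -0.2  5.1] T [-0.01  0.36  0.04] w 0.0549 g 42.5 j7 -0.16
lifted 6.77 tcp [ 0.6148 -0.1554  0.1585] F [-0.3 -0.1 -0.7] T [-0.05  0.04 -0.07] w 0.0553 g 42.4 j7 -0.01
above 8.24 tcp [0.5299 0.2314 0.1596] F [ 0.5 -0.7 -1.4] T [ 0.03 -0.04  0.04] w 0.0554 g 42.4 j7 -0.7
```

View pics/w.png

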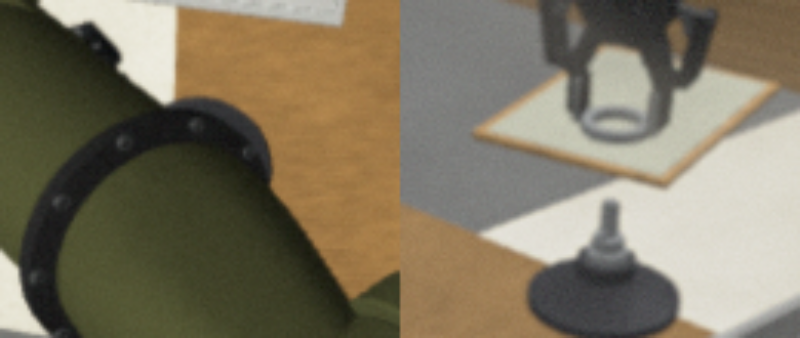

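The washer is held level; in the scene crop it sits at about (372,131) with the spindle tip at (368,156). I'll compare this with the predicted projections.

Run:
```python
from h import *
s=get_state();t=s['tcp_pos']
I=cv2.imread('pics/w_scene.png').astype(float)
# spindle thin section: rows where it stands, darker than paper
print('proj tip',proj('scene',[[.529,.233,.098],[.529,.233,.066],[.528,.2345,.098],[.531,.2293,.098],[.531,.2293,.066]]).round(1).tolist())
print('ring centre',proj('scene',[[t[0],t[1],t[2]+.006]]).round(1))
g=I.min(2)
for r in range(154,172,2): print(r,g[r,355:385].astype(int).tolist())
print('ring')
for r in range(122,138,2): print(r,g[r,352:392].astype(int).tolist())
```

```text
proj tip [[368.0, 154.4], [367.0, 165.7], [368.0, 154.1], [367.7, 155.1], [366.7, 166.5]]
ring centre [[369.9 129.8]]
154 [159, 175, 189, 197, 200, 203, 207, 208, 210, 207, 198, 191, 182, 185, 182, 197, 202, 208, 205, 208, 203, 206, 208, 207, 207, 205, 207, 208, 205, 208]
156 [207, 205, 207, 203, 205, 207, 208, 205, 210, 197, 172, 136, 120, 123, 124, 138, 171, 200, 211, 206, 207, 209, 209, 212, 212, 207, 207, 210, 209, 208]
158 [205, 209, 210, 205, 202, 209, 209, 208, 209, 189, 157, 118, 98, 94, 93, 115, 164, 197, 207, 206, 209, 208, 211, 210, 208, 211, 207, 209, 213, 211]
160 [211, 211, 209, 212, 207, 207, 209, 211, 204, 183, 150, 108, 98, 95, 99, 127, 173, 208, 216, 212, 211, 208, 208, 213, 209, 211, 210, 209, 210, 210]
162 [212, 215, 207, 210, 212, 214, 212, 212, 208, 181, 145, 110, 101, 97, 99, 127, 174, 206, 214, 211, 212, 212, 214, 214, 215, 214, 210, 212, 210, 210]
164 [213, 207, 210, 214, 208, 213, 212, 211, 196, 164, 133, 111, 103, 93, 99, 131, 172, 204, 214, 213, 211, 212, 212, 208, 213, 211, 213, 210, 210, 211]
166 [211, 212, 214, 211, 211, 212, 203, 182, 159, 134, 124, 11
[... 1301 characters left out ...]
162, 160, 149, 145, 146, 143, 122, 111, 99, 94, 83, 86, 116, 144, 168, 177, 179, 178]
132 [182, 179, 181, 177, 182, 180, 161, 130, 109, 114, 125, 133, 140, 148, 156, 152, 160, 165, 164, 163, 166, 166, 161, 161, 154, 147, 143, 127, 111, 105, 105, 108, 118, 150, 168, 179, 178, 173, 177, 179]
134 [179, 174, 180, 180, 178, 181, 178, 170, 155, 133, 113, 106, 107, 107, 104, 111, 106, 114, 109, 114, 115, 115, 113, 108, 110, 108, 109, 110, 123, 132, 145, 153, 169, 176, 180, 177, 176, 178, 180, 178]
136 [180, 179, 178, 184, 185, 182, 180, 183, 183, 170, 166, 159, 155, 147, 141, 134, 129, 123, 121, 123, 124, 122, 131, 134, 142, 146, 157, 170, 174, 173, 176, 176, 177, 179, 181, 178, 178, 176, 178, 176]
```

```bash
cat >> h.py <<'E'
def down(xy,z0,z1,step=.002,fmax=15,v=.05):
    """step down, shifting with the side force; stops on fmax"""
    xy=np.array(xy,float); z=z0
    while z>z1:
        z=max(z-step,z1); ln([*xy,z],v); s=get_state(); F=s['contact_force']
        print(round(s['time'],2),s['tcp_pos'].round(4),F.round(1))
        if F[2]>fmax: break
        xy+=np.clip(F[:2]*1e-4,-.0007,.0007)*(np.hypot(*F[:2])>2)
    return xy,z
E
python3 - <<'E'
from h import *
X=(.5285,.232)
ln([*X,.062],.15); st('62')
print(down(X,.062,.043))
E
```

```text
62 9.14 tcp [0.5289 0.2324 0.0627] F [ 0.2  0.1 -1.6] T [-0.01  0.   -0.02] w 0.0554 g 42.4 j7 -0.8
9.39 [0.5288 0.2321 0.0606] [-0.  -0.4 -0.4]
9.64 [0.5285 0.2319 0.058 ] [ 0.3  0.2 -0.8]
9.89 [0.5284 0.2319 0.0559] [-0.6  1.1 -1.3]
10.14 [0.5284 0.232  0.0538] [ 0.3  0.8 -0.7]
10.39 [0.5285 0.2321 0.0519] [ 0.1 -0.5 -1.3]
10.64 [0.5286 0.2324 0.05  ] [ 0.6  1.4 -1.4]
10.89 [0.5286 0.2324 0.048 ] [ 1.7  1.2 -2. ]
11.14 [0.5287 0.2324 0.046 ] [-0.1  1.8 -0.4]
11.39 [0.5287 0.2324 0.0441] [1.  1.3 0.8]
11.64 [0.5288 0.2324 0.044 ] [-2.1  1.5 10.3]
(array([0.52845579, 0.23226706]), 0.043)
```

Run:
```python
from h import *
ctrl.ungrasp(); st('rel'); ln([.5284,.2322,.13],.25); 
S=np.array((.4767,-.0234))
for p in((285,246),(266,282)):
    v=unproj('top',p,.012)-unproj('top',(250,248),.012); 
    for psi in(1.01,2.58):
        y=np.array([np.sin(psi),-np.cos(psi)]); print(v.round(4),psi,'along',(v@y).round(3),'across',(v[0]*y[1]-v[1]*y[0]).round(3))
```

```text
rel 12.06 tcp [0.5286 0.2317 0.0427] F [0.3 0.6 0.7] T [-0.04  0.01  0.02] w 0.0856 g 0.0 j7 -0.83
[ 0.0078 -0.0911] 1.01 along 0.055 across 0.073
[ 0.0078 -0.0911] 2.58 along -0.073 across 0.055
[-0.0866 -0.0445] 1.01 along -0.05 across 0.084
[-0.0866 -0.0445] 2.58 along -0.084 across -0.05
```

Both grips have clearance. Pick the spacer, then look at the washer while the arm is away from the foot.

Run:
```python
from h import *
pick((.4767,-.0234),-.0005,1.01,2.58)
for c in('top','scene'):
    I,_=vision.grab_frame(c); cv2.imwrite(f'pics/s_{c}.png',I)
a=cv2.imread('pics/s_top.png')[170:280,90:220];b=cv2.imread('pics/s_scene.png')[125:235,300:430]
cv2.imwrite('pics/s.png',cv2.resize(np.hstack([a,b]),(800,338)))
X=(.5284,.2322)
ctrl.movep([*X,.115],q(2.58)); st('above')
```

```text
g1 14.78 tcp [ 0.4772 -0.0235  0.0005] F [-1.6 -0.2  7.8] T [-0.01  0.26 -0.1 ] w 0.049 g 19.5 j7 -1.26
g2 16.82 tcp [ 0.4767 -0.0233  0.0011] F [-1.6 -1.1  7.9] T [-0.16  0.39  0.12] w 0.0481 g 39.8 j7 -0.03
lifted 17.61 tcp [ 0.476  -0.024   0.1588] F [-0.1  0.1 -1.2] T [-0.03  0.04  0.  ] w 0.0481 g 41.3 j7 0.27
above 18.74 tcp [0.5285 0.2306 0.1144] F [ 0.5 -0.3 -0.9] T [ 0.04 -0.    0.  ] w 0.0481 g 41.3 j7 -0.14
```

View pics/s.png

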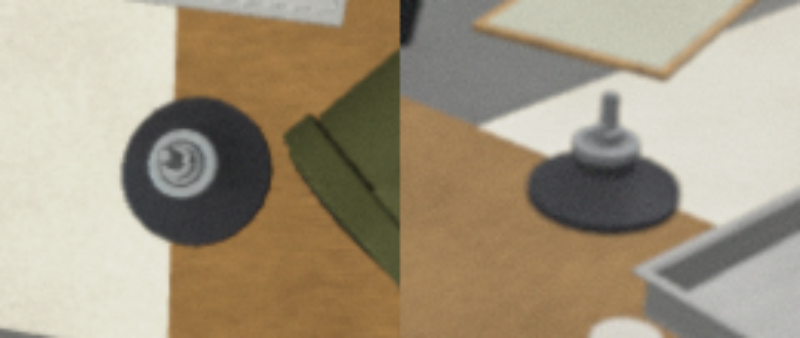

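The washer lies flat around the spindle's foot at top (149,223) and scene (366,174). Next: lower the spacer.

Run:
```python
from h import *
X=(.5284,.2322)
ln([*X,.073],.12); st('a')
print(down(X,.073,.0545))
```

```text
a 19.24 tcp [0.5286 0.2311 0.0727] F [-0.5  0.5 -0.5] T [ 0.   -0.02  0.02] w 0.048 g 41.3 j7 -0.19
19.49 [0.5284 0.2321 0.0711] [ 0.3  0.7 -0.6]
19.74 [0.5283 0.2321 0.0689] [-0.1 -0.7 -0.4]
19.99 [0.5283 0.2322 0.0668] [-1.3 -0.2 -0.4]
20.24 [0.5283 0.2322 0.0648] [0.6 0.5 0.1]
20.49 [0.5283 0.2322 0.0629] [-1.1 -0.7 -0.6]
20.74 [0.5283 0.2323 0.0609] [ 0.   0.6 -1.3]
20.99 [0.5284 0.2323 0.0589] [-0.5  0.1  0. ]
21.24 [0.5284 0.2323 0.0569] [-0.1  0.7 -0.9]
21.49 [0.5285 0.2325 0.056 ] [-2.3 -1.4  9.2]
21.74 [0.5285 0.2324 0.056 ] [-2.8 -1.4 12.9]
(array([0.52789303, 0.23192019]), 0.0545)
```

Run:
```python
from h import *
ctrl.ungrasp(); st('rel'); ln([.5284,.2322,.14],.25)
pick((.4637,-.267),.006,0.,np.pi/2,.18)
for c in('top','scene'):
    I,_=vision.grab_frame(c); cv2.imwrite(f'pics/b_{c}.png',I)
a=cv2.imread('pics/b_top.png')[170:280,90:220];b=cv2.imread('pics/b_scene.png')[125:235,300:430];c=cv2.imread('pics/b_scene.png')[140:270,120:274]
cv2.imwrite('pics/b.png',np.hstack([cv2.resize(x,(266,225)) for x in(a,b,c)]))
ctrl.movep([.5284,.2322,.14],q(np.pi/2)); st('above')
```

```text
rel 22.21 tcp [0.5281 0.232  0.0543] F [-0.1 -0.6  0.1] T [ 0.02 -0.02  0.06] w 0.0852 g 0.0 j7 -0.22
g1 25.73 tcp [ 0.464  -0.2673  0.0068] F [-0.7  0.5  5.3] T [ 0.02  0.16 -0.05] w 0.0398 g 19.5 j7 -1.5
g2 27.82 tcp [ 0.4638 -0.2669  0.0073] F [-1.1  0.2  4.8] T [0.07 0.26 0.07] w 0.0381 g 40.2 j7 -0.33
lifted 28.66 tcp [ 0.4627 -0.2671  0.1787] F [-0.1  0.3 -1.5] T [ 0.02 -0.01  0.01] w 0.0383 g 40.3 j7 -0.09
above 30.59 tcp [0.5291 0.2306 0.1398] F [-0.7  0.5 -0.9] T [ 0.03  0.02 -0.06] w 0.0383 g 40.3 j7 -1.04
```

View pics/b.png

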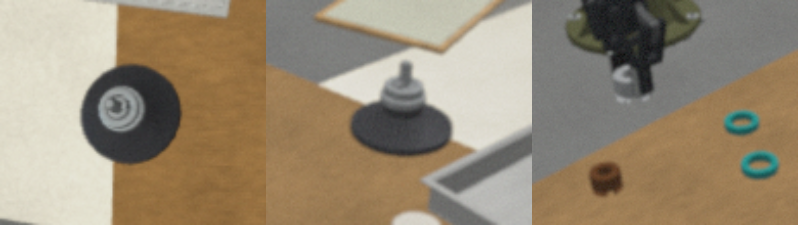

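Spacer sits flat on the washer (top (149,223)); the bush is gripped, notches down. Lower it onto the key and then turn.

Run:
```python
from h import *
X=(.5284,.2322)
ln([*X,.108],.12); st('a')
X,z=down(X,.108,.082,.004,12,.07)
X,z=down(X,z,.074,.0015,6); print(X,z); st('contact')
if z>.0755:
    z0=get_state()['tcp_pos'][2]; psi=np.pi/2
    while psi<np.pi/2+1.75:
        psi+=np.radians(5); ln([*X,z],.1,q(psi)); s=get_state(); F=s['contact_force']
        print(round(s['time'],2),round(np.degrees(psi)),s['tcp_pos'].round(4),F.round(1),s['wrist_torque'][2].round(2))
        if s['tcp_pos'][2]<z0-.002 or s['time']>50: break
        if F[2]<8: z-=.0007
        elif F[2]>16: z+=.0005
        z=max(z,.072)
st('end')
```

```text
a 31.01 tcp [0.5284 0.2316 0.1077] F [ 0.2 -0.5 -1.5] T [ 0.01 -0.01 -0.02] w 0.0382 g 40.3 j7 -1.07
31.26 [0.5286 0.2322 0.1043] [-0.   0.2 -1.5]
31.51 [0.5283 0.2321 0.0999] [ 0.6 -0.4 -1. ]
31.76 [0.5282 0.2321 0.0957] [-0.5  0.7 -1.5]
32.01 [0.5284 0.2324 0.0918] [ 1.   0.6 -2. ]
32.26 [0.5284 0.2324 0.0878] [ 0.6  1.6 -2. ]
32.51 [0.5284 0.2324 0.0838] [ 1.3  1.8 -2. ]
32.76 [0.5285 0.2324 0.0819] [ 1.1  2.  -3.7]
33.01 [0.5286 0.2324 0.0804] [-0.   1.1 -1.7]
33.26 [0.5286 0.2324 0.0789] [ 0.2  0.6 -2.2]
33.51 [0.5287 0.2325 0.0786] [-2.5 -2.4  9.8]
[0.52864179 0.23258129] 0.0775
contact 33.51 tcp [0.5287 0.2325 0.0786] F [-2.5 -2.4  9.8] T [-0.39  0.56  0.01] w 0.0381 g 41.6 j7 -1.11
33.76 95 [0.529  0.2328 0.0786] [-1.3 -1.5  8.9] 0.01
34.01 100 [0.5292 0.233  0.0786] [-0.8 -0.   8. ] -0.0
34.26 105 [0.5293 0.2331 0.0785] [-1.1  0.4  6.7] 0.04
34.51 110 [0.5295 0.2334 0.0783] [-0.4 -0.9 11. ] 0.01
34.76 115 [0.5294 0.2336 0.0781] [-0.9 -0.4  8.9] -0.02
35.01 120 [0.5293 0.2334 0.0777] [0.3 0.6 5.9] -0.04
35.26 125 [0.5286 0.2323 0.0758] [ 0.6  1.  -0.4] 0.02
end 35.26 tcp [0.5286 0.2323 0.0758] F [ 0.6  1.  -0.4] T [ 0.11 -0.15  0.02] w 0.038 g 40.6 j7 -0.61
```

It dropped at 125°. Now seat it fully.

Run:
```python
from h import *
X,z=down((.5286,.2323),.0758,.0722,.0012,12); st('seated')
ctrl.ungrasp(); st('rel'); ln([.5286,.2323,.15],.25); ctrl.movep([.46,0,.25],q(np.pi/2)); st('away')
for c in('top','scene'):
    I,_=vision.grab_frame(c); cv2.imwrite(f'pics/f_{c}.png',I)
a=cv2.imread('pics/f_top.png')[170:280,90:220];b=cv2.imread('pics/f_scene.png')[135:215,318:413]
cv2.imwrite('pics/f.png',np.hstack([cv2.resize(x,(400,338),interpolation=cv2.INTER_CUBIC) for x in(a,b)]))
for z in(.067,.0715): print(proj('scene',[[.5285,.232,z+.027],[.5285,.232,.098]]).round(1).tolist())
```

```text
35.51 [0.5286 0.2323 0.0744] [ 0.9  1.1 -2. ]
35.76 [0.5286 0.2323 0.0743] [-1.3 -1.7  8.9]
36.01 [0.5287 0.2323 0.0742] [-2.3 -3.8 17.7]
seated 36.01 tcp [0.5287 0.2323 0.0742] F [-2.3 -3.8 17.7] T [-0.73  0.79 -0.  ] w 0.0382 g 42.3 j7 -0.61
rel 36.53 tcp [0.5284 0.2321 0.072 ] F [0.6 0.8 0.2] T [ 0.    0.03 -0.02] w 0.0854 g 0.0 j7 -0.61
away 38.02 tcp [0.4601 0.0006 0.2496] F [ 0.2 -0.  -0.5] T [ 0.01  0.04 -0.02] w 0.0856 g 0.0 j7 -0.54
[[367.4, 155.9], [367.6, 154.5]]
[[367.6, 154.3], [367.6, 154.5]]
```

View pics/f.png

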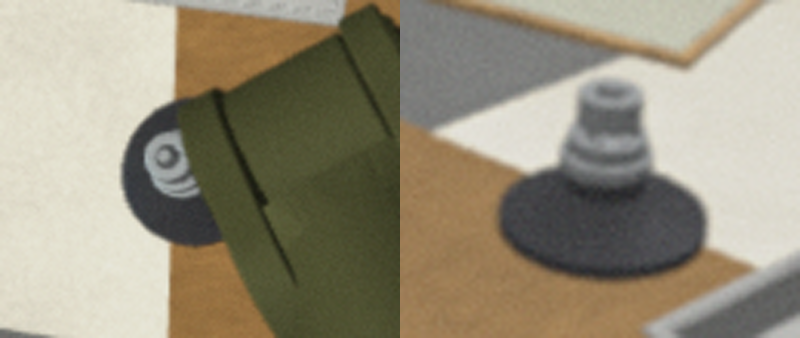

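The scene crop (about (367,157)) shows the three parts stacked with no gap and the spindle tip just above the bush. The bush stopped 4.4 mm below the height at which it rested on the key, so it is home.

```bash
python3 -c "
from station import ticket; print(ticket.close_job())"
```

```text
the job is handed in; nothing more can be done
None
```

Job handed in at about 38 s of the 67 s: washer, spacer and castellated bush are on the spindle in that order and home, with the bush's notches over the key, nothing held, and no contact with the jar, tray, brush or pastels.

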